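# Prove the board dead, then cam it up onto the test needles and hold

## Robot

A 7-joint arm with a two-finger parallel gripper is mounted at the origin on a cart in front of the work surface, level with it; the furniture and walls round the work are solid. World frame = base frame: x ahead of the robot, y to its left, z up, the work surface at z = 0. Lengths are in m, angles in degrees, forces in N, time in s.
With the tool pointing down it reaches from about 0.35 to 0.9 m from the base axis. Payload 8.1 kg.
Tool frame: the origin (TCP) lies at the very end of the fingers, on their centre line; the grasp point (between the pads) lies 19 mm behind it; z points along the fingers, y is the line along which they close (so a half turn about z gives the same grasp; the last joint's range is limited). The gripper opens to 85 mm and grips with 20 to 120 N. Pads are 22 mm wide; open, the fingers measure 114 mm over their backs; the gripper's body (76 mm by 85 mm) begins 54 mm behind the grasp point. The pads swing forward as they close: fully open they stand 13 mm farther back than shut.
Start: joints at [68.205, 24.895, 1.432, 90.138, -0.665, 64.973, -4.303], TCP at [0.171, -0.601, 0.231] pointing down, gripper open.
Joint ranges: [-149.89, 149.89], [-25.12, 119.58], [-72.63, 75.52], [4.76, 147.25], [-75.54, 255.54], [6.69, 114.76], [-157.13, 157.13]. Speed limits (degrees/s): [127.2, 127.2, 172.46, 172.46, 180, 180, 180].

## Interface

Orientations are given as [roll, pitch, yaw] about the fixed x, y, z axes, in that order (R = Rz(yaw) Ry(pitch) Rx(roll)).
In Python, from cell import get_obs, camera, hand_in gives the robot as it stands.
- The arm moves only by the shell command python3 -m pendant 'ROWS'. ROWS is JSON, one flat list of numbers, 7 for each row, row after row: the finger opening in m, from 0 to 0.0854, then the shift along the tool's x, y, z in m, then the turn, a rotation vector about the tool's x, y, z in degrees. In form: [hand, tx, ty, tz, wx, wy, wz, hand, tx, ty, tz, wx, wy, wz, ...]. A call has 1 to 5 rows; each row shifts and turns the commanded pose from where the row before left it, along the tool's axes as they then stand; what a row does not reach is not made up. A row lasts 1/8 s, in which the tool goes at most 62.5 mm and 10.7 degrees, less where a joint would pass 70% of its speed; a pose out of reach is approached as far as the arm can. A call with a gripper value outside its range is refused whole. The fingers move at their own pace and stop on an object; the grip force is fixed at half the most. Time passes only in rows, so rows that do not move let the fingers close. It gives the time, the measured TCP pose, the force, the opening and the grip force at its end, in the units of the state.
- get_obs(): the state, without advancing time (a new reading comes with each control period).
- camera(name): name is "scene" or "top" or "wrist"; returns a dict with "img" (480x640x3 uint8, red, green, blue), "z_map" (480x640 float32, m along the optical axis (not along the pixel's ray), 0 where there is no reading), "fx", "fy", "cx", "cy" (pixels), "cam_to_world" (4x4, takes a point from camera to world coordinates); the wrist camera has in their place "tool_from_camera" (4x4, takes a point from camera to tool coordinates, whose origin is the TCP and whose axes are the flange's). Camera axes: x right, y up, looking along -z (the intrinsics and any distortion apply to the point x, -y, -z); pixel columns grow to the right and rows downward; lengths in m; the calibration is good to about 2 mm. A picture is of the moment at which its call begins: read the wrist's pose just before it.
- hand_in(): hands the job in; it is judged then, once.
The state is a dict: "t": time; "joints": joint angles; "joint_velocities": joint speeds; "joint_efforts": joint torques, N m; "ee_pos": TCP position; "orientation": TCP orientation; "wrist_force": force on the tool from outside, world axes, zero at the start; "ft_torque": the same for the moment, N m; "opening": opening from 0.0 (shut) to 1.0 (fully open); "grasp_force": force on a finger pad.
Only numpy, scipy, OpenCV 4.12 (cv2) and the standard library are available. Lean on these libraries where they do the work, as an engineer would, in place of code of your own. Each camera call takes 0.05 s, during which the arm holds its last target. There are 200 camera calls.

## Task

Check the power board in the test fixture: take the voltage tester out of its stand, touch its tip to the brass screw terminal nearer the lever and then to the other one, and put the tester back upright and fully down in its stand. Then swing the fixture's spring-return cam lever up to its highest lift point, where it stands straight up, and finish while holding it there with the fingers so that the board stays pressed to the needles. Leave the brown bottle and the glass beaker where they stand.

Things in the scene. Friction and masses are not known exactly. Their poses are not given: they have to be found in the camera images.
- fixture: needle-test fixture fixed to the bench, base plate 150 (x) by 130 (y) mm, its top 16 mm above the bench; origin under its middle. Own x points to the rear edge with the needle bridge (own x 36 to 68 mm, 102 mm high), own y away from the lever, z up. In the middle a carrier plate with a green board: board top 59 mm above the bench, tallest part on it 78 mm
- terminal_near_top (a point): centre of the top face of the brass screw terminal nearer the lever: round head, 11 mm across, 4.5 mm high, on the front half of the board (fixture frame: x -30, y -20, z 69.7 mm with the lever down)
- terminal_far_top (a point): centre of the top face of the other brass screw terminal, the same head, 40 mm farther from the lever (fixture frame: x -30, y +20, z 69.7 mm with the lever down)
- lever (a joint): cam lever angle: 0 at rest (leaning to the fixture's front, 18 degrees above level), growing as the grip swings up and towards the bridge (about the fixture's +y). Highest lift, about 8 mm, at 1.25 rad, lever straight up; past it the carrier sinks again, stop at 1.75. A return spring pulls the lever down when let go: 0.06 N m at rest, 0.31 at the top (3.7 N at the grip)
- carrier (a joint): rise of the carrier plate and board, 0 at rest, about 0.008 m at the cam's highest point
- lever_hinge (a point): point on the lever's axis of rotation in the plane of the grip's centre (own y -111 mm), 30 mm above the bench; the axis is the fixture's own y
- tester_grip (a point): pen-type voltage tester, 148 mm long, 60 g, standing tip down in its stand at the start; this point is on its axis, 105 mm above the tip, on the grey round barrel 16 mm across that reaches from 57 to 148 mm above the tip (a thin clip beside its top is no obstacle). Own z points from the tip to the barrel's end
- tester_tip (a point): the very end of the tester's steel tip (4 mm thick, 14 mm bare); the black nose behind it widens to 11.6 mm. A finger guard 29 mm across has its underside 52 mm above the tip
- stand_mouth (a point): centre of the mouth of the tester's stand: upright aluminium tube fixed to the bench, 62 mm high, 33 mm outside, bore 16 mm, on a round foot 68 mm across. The tester hangs in it by its finger guard, which rests on the rim, so its tip is then 52 mm below this point
- reagent_b: brown bottle with a black cap, 62 mm across, 128 mm high, loose; origin under its middle; a bystander
- beaker: empty glass beaker, 56 mm across, 65 mm high, loose; origin under its middle; a bystander
- lever_grip (a point): centre of the lever's grip: a grey round bar 16 mm across and 48 mm long, lying along the fixture's own y, sticking out sideways (own y -87 to -135 mm) from the end of the 9 mm steel arm; 85 mm from the lever's axis. At rest it is 57 mm above the bench before the fixture's right front corner, at the top 115 mm; free all round
There are look-alikes about, which are no part of the job. Of the things that look like the part that bears tester_grip, the largest one is meant.

How it is judged (in metres and radians):
On the way, in this order (a step that is already met when the one before it is completed fails the run):
1. the tip of the tester touches the brass terminal nearer the lever (contact force between tester and fixture above 0.3 N and distance between tester_tip and terminal_near_top below 0.0065 m), for 0.1 s.
2. then it touches the other brass terminal (contact force between tester and fixture above 0.3 N and distance between tester_tip and terminal_far_top below 0.0065 m), for 0.1 s.
3. the tester is back upright, fully down in its stand and released, the lever still down (horizontal distance between tester_tip and stand_mouth below 0.009 m and height (world z) of tester_tip below 0.015 m and angle between tester_tip's own z axis and vertical below 0.12 rad and contact force between the fingers and tester below 0.1 N and value of joint lever below 0.4 rad), for 0.1 s.
At the end, for the whole second after the job is handed in: The fingers hold the lever still (with at least 1 N) within 0.13 rad of its highest lift point at 1.25 rad, the carrier raised by more than 7 mm; the tester stands upright (within 0.12 rad) in its stand, its tip less than 15 mm above the bench and within 9 mm of the bore's axis (value of joint lever between 1.12 and 1.38 rad and value of joint carrier above 0.007 m and velocity of joint lever between -0.1 and 0.1 rad/s and contact force between the fingers and lever above 1 N and horizontal distance between tester_tip and stand_mouth below 0.009 m and height (world z) of tester_tip below 0.015 m and angle between tester_tip's own z axis and vertical below 0.12 rad); the arm keeps its last pose, push and grip.
It fails at once if the brown bottle or the beaker is shifted by more than 40 mm (distance of any of reagent_b, beaker from where it was at the start of the episode above 0.04 m).
It also fails if it takes over 64 s, if anything falls off the work surface, if the arm or the gripper's body presses on something with over 40 N, if the wrist force passes 120 N, or if a joint passes its speed limit or range.

## Working session

There is one attempt and no reset: what is moved stays moved. The work goes in short steps, Python scripts to look and compute and a shell command to move; the robot and the scene stay as the last step left them, time stands still between calls to the robot, and variables do not carry over. Pictures are saved under pics/ and viewed, at most 10 in all, crops included, and the job is handed in when it is done.

```bash
mkdir -p pics; ls; cat > h.py <<'E'
import numpy as np, cv2
from cell import get_obs, camera, hand_in
from scipy.spatial.transform import Rotation as R
def pts(c,T=None):
    T=c["cam_to_world"] if T is None else T
    T=np.array(T); z=c["z_map"]; v,u=np.mgrid[:480,:640]
    P=np.stack([(u-c["cx"])/c["fx"]*z,-(v-c["cy"])/c["fy"]*z,-z],-1)
    return P@T[:3,:3].T+T[:3,3]
def ray(c,u,v,z,T=None):
    T=np.array(c["cam_to_world"] if T is None else T)
    d=T[:3,:3]@np.array([(u-c["cx"])/c["fx"],-(v-c["cy"])/c["fy"],-1]); o=T[:3,3]
    return o+d*(z-o[2])/d[2]
def tool():
    o=get_obs(); T=np.eye(4); T[:3,:3]=R.from_euler('xyz',o["orientation"],degrees=True).as_matrix(); T[:3,3]=o["ee_pos"]; return T
def save(n,img): cv2.imwrite("pics/"+n+".png",img[:,:,::-1])
E
python3 - <<'E'
from h import *
import pickle
o=get_obs(); print(o)
cs={n:camera(n) for n in("scene","top")}
pickle.dump(cs,open("c0.pkl","wb"))
for n,c in cs.items():
    save(n+"0",c["img"]); print(n,[k for k in c],c["fx"],np.round(c["cam_to_world"],3).tolist())
E
```

```text
pics
{'t': 0.0, 'joints': array([68.20594187, 24.93395008,  1.43070881, 90.19016541, -0.66245498,
       64.97461543, -4.30363113]), 'joint_velocities': array([-0.00019067,  0.00890147,  0.0563002 , -0.06382018, -0.03406655,
        0.04637097,  0.01358354]), 'joint_efforts': array([ 5.11042726e-04, -6.70465136e+01,  1.02534894e+00, -3.16205978e+01,
        1.55921682e-02,  1.25530342e-02,  2.75226694e-05]), 'ee_pos': array([ 0.1711776 , -0.60055964,  0.23054591]), 'orientation': array([-1.79910087e+02,  1.00539640e-02,  1.59118368e+01]), 'wrist_force': array([-0.11669842, -0.02138785,  0.46599845]), 'ft_torque': array([ 0.00789875,  0.00773192, -0.02820244]), 'grasp_force': 0.0, 'opening': 0.9974609816668504}
scene ['img', 'z_map', 'fx', 'fy', 'cx', 'cy', 'cam_to_world'] 459.4303469918798 [[0.856, 0.351, -0.38, 0.184], [-0.517, 0.565, -0.643, -0.505], [-0.011, 0.747, 0.665, 0.705], [0.0, 0.0, 0.0, 1.0]]
top ['img', 'z_map', 'fx', 'fy', 'cx', 'cy', 'cam_to_world'] 523.0953894409935 [[0.012, 0.994, -0.104, 0.377], [-1.0, 0.012, -0.009, 0.068], [-0.007, 0.104, 0.995, 1.345], [0.0, 0.0, 0.0, 1.0]]
```

View pics/scene0.png

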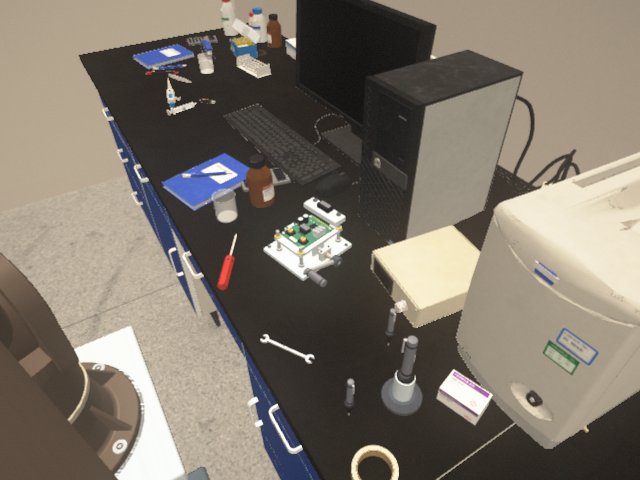

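View pics/top0.png

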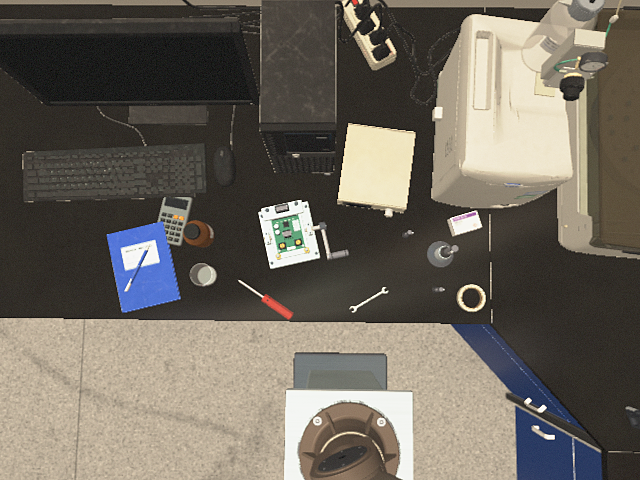

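The choices for the tester are scene (408,355), which is standing in the stand and the largest, or the small look-alikes at (391,322) and (350,392). In the top view these are (445,252), (408,233) and (438,289). The fixture is at top (290,235), its lever grip at top (337,254), and the bottle and beaker at (199,234) and (203,274). I'll make close crops of the tester and fixture, plus rough depth numbers.

```bash
python3 - <<'E'
from h import *
import pickle
cs=pickle.load(open("c0.pkl","rb"))
s,t=cs["scene"],cs["top"]
a=cv2.resize(s["img"][290:430,330:470],None,fx=2.8,fy=2.8,interpolation=cv2.INTER_CUBIC)
b=cv2.resize(t["img"][190:280,250:360],None,fx=3.6,fy=3.6,interpolation=cv2.INTER_CUBIC)
out=np.zeros((392,792,3),np.uint8); out[:,:392]=a; out[:b.shape[0],396:396+b.shape[1]]=b[:,:396]
save("crop1",out)
Pt,Ps=pts(t),pts(s)
for n,P,px in(("top",Pt,[(445,252),(455,248),(440,252),(408,233),(438,289),(264,207),(311,201),(275,268),(320,262),(337,254),(199,234),(203,274),(360,180)]),("scene",Ps,[(408,340),(406,360),(391,322),(350,392),(317,278),(400,405)])):
    for u,v in px: print(n,u,v,np.round(P[v,u],3))
E
```

```text
top 445 252 [ 0.494 -0.223  0.095]
top 455 248 [ 0.497 -0.231  0.158]
top 440 252 [ 0.496 -0.216  0.073]
top 408 233 [ 0.538 -0.134  0.099]
top 438 289 [ 0.405 -0.205  0.095]
top 264 207 [0.6   0.214 0.087]
top 311 201 [ 0.632  0.102 -0.   ]
top 275 268 [ 0.456  0.192 -0.   ]
top 320 262 [0.473 0.077 0.004]
top 337 254 [0.489 0.035 0.064]
top 199 234 [0.528 0.364 0.114]
top 203 274 [0.438 0.377 0.002]
top 360 180 [ 0.675 -0.021  0.062]
scene 408 340 [ 0.489 -0.229  0.157]
scene 406 360 [ 0.488 -0.234  0.114]
scene 391 322 [ 0.536 -0.141  0.071]
scene 350 392 [ 0.4   -0.217  0.078]
scene 317 278 [0.485 0.023 0.061]
scene 400 405 [ 0.478 -0.248  0.014]
```

View pics/crop1.png

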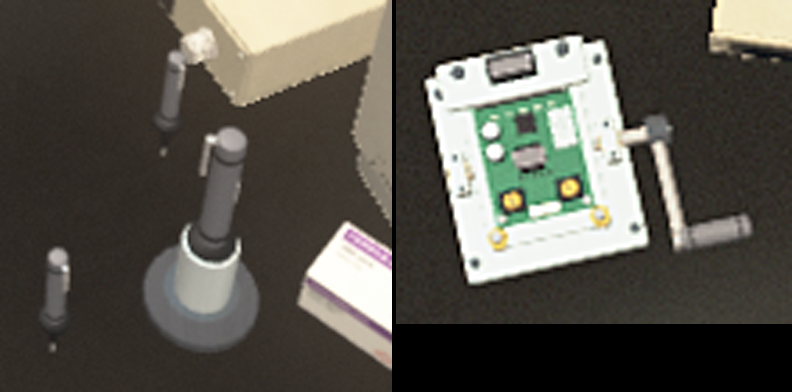

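The crop confirms it: the big pen in the aluminium stand is the tester, and the two lone pens are smaller. The terminals show brass at about top (397,242) and (407,243) region. Next I'll fit positions and check the path for obstacles.

```bash
python3 - <<'E'
from h import *
import pickle
cs=pickle.load(open("c0.pkl","rb"))
s,t=cs["scene"],cs["top"]
Pt,Ps=pts(t),pts(s)
# obstacle check along path
a,b=np.array([.171,-.6]),np.array([.495,-.229])
for n,P in(("top",Pt),("scene",Ps)):
    Q=P.reshape(-1,3); Q=Q[(Q[:,2]>.12)&(Q[:,2]<.6)]
    w=np.clip((Q[:,:2]-a)@(b-a)/((b-a)@(b-a)),0,1); d=np.linalg.norm(Q[:,:2]-a-w[:,None]*(b-a),axis=1)
    k=(d<.16); print(n,k.sum(), np.round(Q[k][np.argsort(d[k])][::max(1,k.sum()//8)],2).tolist())
    Q=P.reshape(-1,3); k=(np.linalg.norm(Q[:,:2]-b,axis=1)<.03)&(Q[:,2]>.08)
    Q=Q[k]
    for lo in np.arange(.08,.17,.015):
        q=Q[(Q[:,2]>=lo)&(Q[:,2]<lo+.015)]
        if len(q): print(n,round(lo,3),len(q),np.round(np.median(q,0),4),np.round(q.min(0),3),np.round(q.max(0),3))
# brass in top crop
hsv=cv2.cvtColor(t["img"],cv2.COLOR_RGB2HSV); m=cv2.inRange(hsv,(10,120,110),(30,255,255)); m[:190]=0;m[280:]=0;m[:,:250]=0;m[:,360:]=0
n,l,st,ce=cv2.connectedComponentsWithStats(m)
for i in range(1,n):
    if st[i,4]>3: print("brass top",st[i,4],ce[i].round(1),ray(t,*ce[i],.0697).round(4))
hsv=cv2.cvtColor(s["img"],cv2.COLOR_RGB2HSV); m=cv2.inRange(hsv,(10,120,90),(30,255,255)); m[:190]=0;m[290:]=0;m[:,:250]=0;m[:,360:]=0
n,l,st,ce=cv2.connectedComponentsWithStats(m)
for i in range(1,n):
    if st[i,4]>3: print("brass scene",st[i,4],ce[i].round(1),ray(s,*ce[i],.0697).round(4))
E
```

```text
top 3145 [[0.49, -0.23, 0.16], [0.61, -0.26, 0.13], [0.62, -0.25, 0.31], [0.61, -0.29, 0.19], [0.63, -0.21, 0.26], [0.63, -0.2, 0.24], [0.64, -0.21, 0.33], [0.64, -0.29, 0.33], [0.61, -0.34, 0.31]]
top 0.08 12 [ 0.494  -0.223   0.0864] [ 0.49  -0.231  0.082] [ 0.502 -0.22   0.095]
top 0.095 7 [ 0.4971 -0.222   0.1036] [ 0.491 -0.226  0.1  ] [ 0.503 -0.221  0.11 ]
top 0.11 8 [ 0.4952 -0.2223  0.1167] [ 0.49  -0.23   0.112] [ 0.501 -0.221  0.124]
top 0.125 13 [ 0.4952 -0.2225  0.1321] [ 0.487 -0.232  0.125] [ 0.504 -0.219  0.139]
top 0.14 14 [ 0.4944 -0.2219  0.1507] [ 0.488 -0.228  0.141] [ 0.505 -0.219  0.155]
top 0.155 39 [ 0.497  -0.2285  0.1596] [ 0.488 -0.236  0.156] [ 0.504 -0.22   0.163]
scene 11883 [[0.49, -0.24, 0.13], [0.62, -0.24, 0.21], [0.61, -0.28, 0.17], [0.62, -0.22, 0.26], [0.61, -0.3, 0.13], [0.63, -0.24, 0.33], [0.64, -0.26, 0.33], [0.61, -0.33, 0.27], [0.65, -0.25, 0.33]]
scene 0.08 59 [ 0.4897 -0.2371  0.087 ] [ 0.486 -0.241  0.08 ] [ 0.502 -0.228  0.094]
scene 0.095 62 [ 0.4895 -0.2373  0.1019] [ 0.487 -0.24   0.096] [ 0.5   -0.227  0.11 ]
scene 0.11 68 [ 0.4897 -0.2374  0.1171] [ 0.487 -0.24   0.11 ] [ 0.499 -0.227  0.125]
scene 0.125 82 [ 0.4887 -0.2358  0.1326] [ 0.484 -0.24   0.125] [ 0.501 -0.224  0.14 ]
scene 0.14 89 [ 0.4887 -0.2352  0.1488] [ 0.484 -0.241  0.14 ] [ 0.503 -0.222  0.155]
scene 0.155 86 [ 0.4936 -0.2321  0.1572] [ 0.487 -0.24   0.155] [ 0.503 -0.224  0.159]
brass top 20 [298.  241.9] [0.5168 0.1309 0.0697]
brass top 20 [282.  245.2] [0.5083 0.17   0.0697]
brass top 10 [306.7 250.5] [0.4958 0.1091 0.0697]
brass top 7 [278.9 256.6] [0.4801 0.177  0.0697]
brass scene 240 [258.6 198.7] [0.4948 0.302  0.0697]
brass scene 11 [339.4 227.5] [0.5975 0.1177 0.0697]
brass scene 17 [290.1 230.4] [0.5035 0.1647 0.0697]
brass scene 12 [276.8 236.2] [0.4711 0.1631 0.0697]
brass scene 19 [302.6 238.9] [0.5128 0.1271 0.0697]
brass scene 13 [300.5 252.8] [0.4886 0.0927 0.0697]
```

Tester axis is near (0.4955, -0.229), terminals near (0.515, 0.129) and (0.506, 0.1675), fixture yaw about 13°. I'll move over the tester.

```bash
python3 -m pendant '[0.085,0.041,-0.027,-0.004,0,0,0, 0.085,0.041,-0.027,-0.004,0,0,0, 0.085,0.041,-0.027,-0.004,0,0,0, 0.085,0.041,-0.027,-0.004,0,0,0, 0.085,0.041,-0.027,-0.004,0,0,0]'
python3 -m pendant '[0.085,0.041,-0.027,-0.004,0,0,0, 0.085,0.041,-0.027,-0.004,0,0,0, 0.085,0.041,-0.027,-0.004,0,0,0, 0.085,0.03,-0.020,-0.004,0,0,0, 0.085,0.0,0.0,-0.000,0,0,0]'
python3 - <<'E'
from h import *
import pickle
o=get_obs(); T=tool(); c=camera("wrist"); pickle.dump((T,c),open("w1.pkl","wb"))
print(o["joints"].round(1),o["ee_pos"],o["orientation"],o["wrist_force"]); print(np.round(c["tool_from_camera"],3).tolist(),c["fx"],c["cx"],c["cy"])
save("w1",c["img"])
E
```

```text
t: 0.72
ee_pos: [0.3322, -0.4135, 0.2512]
orientation: [-180.0, 0.0, 15.9]
wrist_force: [-0.2, -0.3, -0.0]
opening: 0.996
grasp_force: 0.0
t: 1.35
ee_pos: [0.453, -0.2729, 0.2673]
orientation: [-179.9, -0.1, 16.2]
wrist_force: [0.2, -0.1, -0.5]
opening: 0.998
grasp_force: 0.0
[ 33.   14.9  -9.7  99.8   2.6  65.5 -51.2] [ 0.452976   -0.27287029  0.26731254] [-1.79948154e+02 -6.09043045e-02  1.62320289e+01] [ 0.17692555 -0.14255233 -0.45399371]
[[-0.0, 0.958, 0.288, 0.073], [1.0, 0.0, -0.0, -0.001], [-0.0, 0.288, -0.958, -0.142], [0.0, 0.0, 0.0, 1.0]] 371.9931534355329 320.3649690499937 235.51018759538414
```

View pics/w1.png

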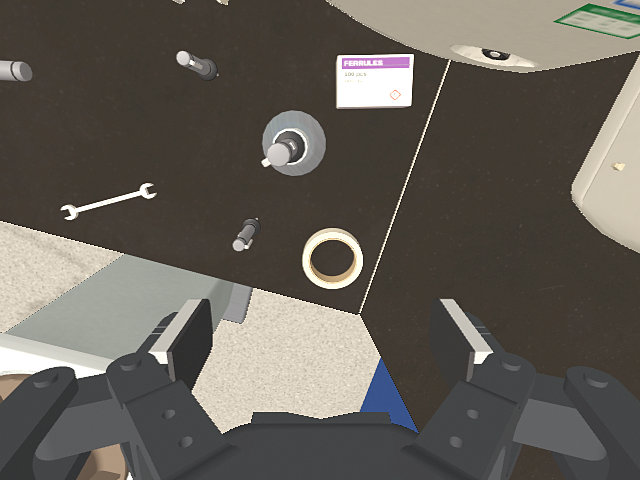

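The wrist view shows the tester's barrel end at about (280,152) and the stand foot centred at about (294,143); the small pens are at (197,65) and (246,234). I'll measure the barrel end and foot.

```bash
python3 - <<'E'
from h import *
import pickle
T,c=pickle.load(open("w1.pkl","rb")); W=T@np.array(c["tool_from_camera"])
P=pts(c,W); 
Q=P.reshape(-1,3); near=np.linalg.norm(Q[:,:2]-[.4955,-.229],axis=1)
k=(near<.03)&(Q[:,2]>.15); q=Q[k]; print("end",k.sum(),q.mean(0).round(4),q.min(0).round(4),q.max(0).round(4))
v,u=np.where(k.reshape(480,640)); print(u.min(),u.max(),v.min(),v.max())
m=(k.reshape(480,640)).astype(np.uint8); m=cv2.morphologyEx(m,cv2.MORPH_OPEN,np.ones((9,9)))
cn=max(cv2.findContours(m,0,2)[0],key=cv2.contourArea); (x,y),r=cv2.minEnclosingCircle(cn); print("circle",x,y,r,ray(c,x,y,.158,W).round(4))
k=(near<.06)&(Q[:,2]>.004)&(Q[:,2]<.02); q=Q[k]; print("foot",k.sum(),((q.min(0)+q.max(0))/2).round(4),(q.max(0)-q.min(0)).round(4))
E
```

```text
end 501 [ 0.4955 -0.2297  0.157 ] [ 0.4853 -0.238   0.151 ] [ 0.5036 -0.2205  0.1594]
262 290 142 166
circle 277.0 153.5 12.500100135803223 [ 0.4964 -0.2297  0.158 ]
foot 2049 [ 0.5024 -0.2313  0.0113] [0.0806 0.0693 0.0144]
```

```bash
python3 -m pendant '[0.06,0.0266,-0.0146,-0.01,0,0,0, 0.06,0.0266,-0.0146,0,0,0,0, 0.06,0,0,0,0,0,-9.6, 0.06,0,0,0,0,0,-9.6, 0.06,0,0,0,0,0,-9.6]'
python3 -m pendant '[0.06,0,0,0,0,0,-9.6, 0.06,0,0,0,0,0,-9.6, 0.06,0,0,0,0,0,-9.6, 0.06,0,0,0,0,0,-9.6, 0.06,0,0,0,0,0,-9.6]'
python3 -m pendant '[0.06,0,0,0,0,0,-9.6, 0.06,0,0,0,0,0,0]'
python3 - <<'E'
from h import *
T=tool();print(get_obs()["joints"].round(1)); print((T[:3,:3].T@(np.array([.496,-.230,.096])-T[:3,3])).round(4))
E
```

```text
t: 2.02
ee_pos: [0.493, -0.2348, 0.2768]
orientation: [-180.0, 0.1, 44.9]
wrist_force: [-0.2, -0.8, 0.2]
opening: 0.702
grasp_force: 0.0
t: 2.65
ee_pos: [0.493, -0.2349, 0.2768]
orientation: [-179.9, 0.0, 92.9]
wrist_force: [1.2, -0.2, 0.1]
opening: 0.702
grasp_force: 0.0
t: 2.9
ee_pos: [0.4931, -0.2347, 0.2769]
orientation: [-179.9, -0.0, 102.1]
wrist_force: [-0.2, 0.4, -0.7]
opening: 0.706
grasp_force: 0.0
[ 39.8  17.9 -26.1  95.7   8.4  68.4  23.8]
[0.004  0.004  0.1809]
```

```bash
python3 -m pendant '[0.06,0.004,0.004,0.045,0,0,0, 0.06,0,0,0.045,0,0,0, 0.06,0,0,0.045,0,0,0, 0.06,0,0,0.046,0,0,0, 0.06,0,0,0,0,0,0]'
python3 -m pendant '[0.005,0,0,0,0,0,0, 0.005,0,0,0,0,0,0, 0.005,0,0,0,0,0,0, 0.005,0,0,0,0,0,0]'
```

```text
t: 3.52
ee_pos: [0.4942, -0.2285, 0.0935]
orientation: [-179.7, -0.2, 102.1]
wrist_force: [-0.1, -0.2, 0.5]
opening: 0.701
grasp_force: 0.0
t: 4.03
ee_pos: [0.4981, -0.229, 0.0979]
orientation: [179.9, 0.1, 102.3]
wrist_force: [-0.9, -1.1, 7.3]
opening: 0.172
grasp_force: 58.7
```

```bash
python3 -m pendant '[0.005,0,0,-0.02,0,0,0, 0.005,0,0,-0.045,0,0,0, 0.005,0,0,-0.045,0,0,0, 0.005,0,0,0,0,0,0,0.005,0,0,0,0,0,0]'
python3 - <<'E'
from h import *
import pickle
T=tool(); c={n:camera(n) for n in("top","scene","wrist")}; pickle.dump((T,c),open("c2.pkl","wb"))
i=c["scene"]["img"]; a=cv2.resize(i[250:410,340:480],(525,600),interpolation=cv2.INTER_CUBIC); save("grasp",a)
print(T.round(4).tolist())
E
```

```text
t: 4.65
ee_pos: [0.4968, -0.2286, 0.2061]
orientation: [-180.0, 0.0, 102.3]
wrist_force: [0.1, 0.4, -0.7]
opening: 0.168
grasp_force: 58.5
[[-0.2129, 0.9771, -0.0002, 0.4968], [0.9771, 0.2129, -0.0003, -0.2286], [-0.0003, -0.0002, -1.0, 0.2061], [0.0, 0.0, 0.0, 1.0]]
```

View pics/grasp.png

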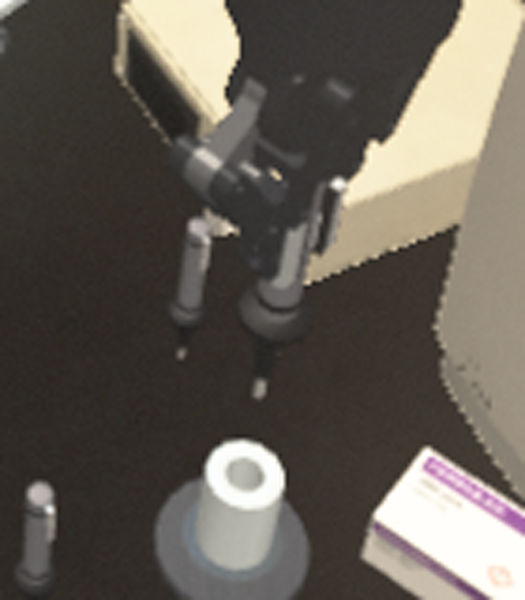

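The tester is held upright, with its tip at crop (257,397), i.e. scene (408.5,355.9). The empty bore is at crop (244,474), i.e. scene (405.1,376.4).

```bash
python3 - <<'E'
from h import *
import pickle
T,c=pickle.load(open("c2.pkl","rb")); s,t,w=c["scene"],c["top"],c["wrist"]; W=T@np.array(w["tool_from_camera"])
print("tip scene@.120",ray(s,408.5,355.9,.120).round(4),"mouth scene",ray(s,405.1,376.4,.062).round(4))
for n,cc,X in(("top",t,None),("wrist",w,W)):
    P=pts(cc,X) if X is not None else pts(cc)
    Q=P.reshape(-1,3); k=(np.linalg.norm(Q[:,:2]-[.496,-.23],axis=1)<.024)&(abs(Q[:,2]-.062)<.004)
    q=Q[k]; print(n,"rim",k.sum(), ((q.min(0)+q.max(0))/2).round(4) if k.sum() else '', (q.max(0)-q.min(0)).round(4) if k.sum() else '')
i=w["img"]; z=np.zeros((560,800,3),np.uint8); a=cv2.resize(i[150:330,230:410],(560,560),interpolation=cv2.INTER_CUBIC); z[:,:560]=a
b=t["img"][200:280,405:485]; z[:240,560:]=cv2.resize(b,(240,240),interpolation=cv2.INTER_CUBIC); save("wtip",z)
E
```

```text
tip scene@.120 [ 0.4923 -0.233   0.12  ] mouth scene [ 0.4944 -0.2325  0.062 ]
top rim 96 [ 0.4969 -0.2292  0.062 ] [0.0299 0.0324 0.0079]
wrist rim 996 [ 0.4966 -0.2305  0.0611] [0.0324 0.0328 0.0063]
```

View pics/wtip.png

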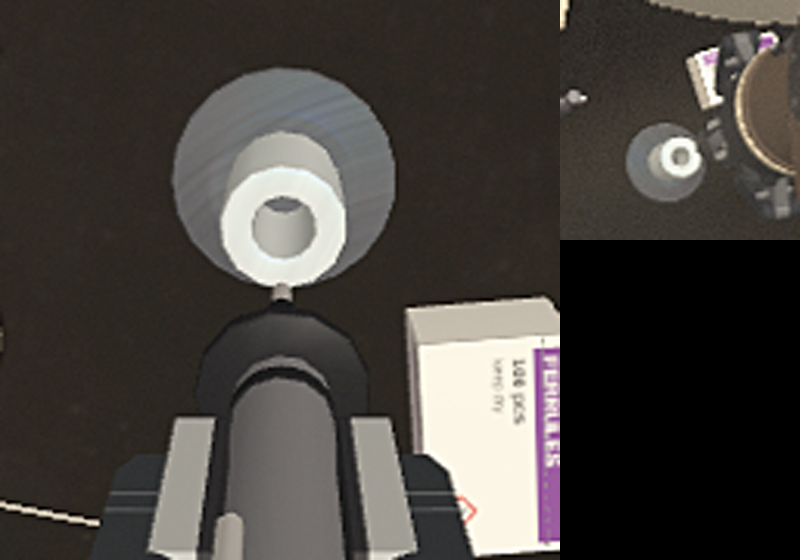

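The tip is at wrist (320.6,241.9), on the tool axis as expected, and the bore centre at wrist (321.3,223). Next I'll go over the near terminal.

```bash
python3 -m pendant '[0.005,0.0494,0.0134,0,0,0,0, 0.005,0.0494,0.0134,0,0,0,0, 0.005,0.0494,0.0134,0,0,0,0, 0.005,0.0494,0.0134,0,0,0,0, 0.005,0.0494,0.0134,0,0,0,0]'
python3 -m pendant '[0.005,0.0494,0.0134,0,0,0,0, 0.005,0.0494,0.0134,0,0,0,0, 0.005,0,0,0,0,0,0, 0.005,0,0,0,0,0,0]'
python3 - <<'E'
from h import *
import pickle
o=get_obs();T=tool(); c={n:camera(n) for n in("wrist","scene")}; pickle.dump((T,c),open("c3.pkl","wb"))
w=c["wrist"]; W=T@np.array(w["tool_from_camera"]); print(T.round(4).tolist(),o["joints"].round(1))
hsv=cv2.cvtColor(w["img"],cv2.COLOR_RGB2HSV); m=cv2.inRange(hsv,(12,110,110),(32,255,255))
n,l,st,ce=cv2.connectedComponentsWithStats(m)
for i in range(1,n):
    if st[i,4]>40: print(st[i],ce[i].round(1),(q:=ray(w,*ce[i],.0697,W)).round(4),(T[:3,:3].T@(q-T[:3,3])).round(4))
save("w3",w["img"])
E
```

```text
t: 5.42
ee_pos: [0.5094, 0.0285, 0.2054]
orientation: [-179.9, -0.0, 102.3]
wrist_force: [0.6, -0.3, -1.1]
opening: 0.173
grasp_force: 58.5
t: 5.92
ee_pos: [0.5146, 0.1288, 0.2054]
orientation: [-179.9, 0.0, 102.3]
wrist_force: [1.1, 0.0, -1.2]
opening: 0.172
grasp_force: 58.6
[[-0.2137, 0.9769, -0.0017, 0.5146], [0.9769, 0.2137, -0.0009, 0.1288], [-0.0005, -0.0019, -1.0, 0.2054], [0.0, 0.0, 0.0, 1.0]] [  5.3  21.2 -32.9 103.1  13.2  59.6 -20.3]
[285 135  19  20 169] [294.4 144.2] [0.4824 0.1826 0.0697] [ 0.0595 -0.0197  0.1357]
[316 160  15  15 156] [323.2 167.1] [0.5064 0.171  0.0697] [0.0431 0.0013 0.1356]
[317 213  15  14 141] [324.  219.4] [0.5156 0.1322 0.0697] [0.0032 0.0019 0.1357]
[289 226  18  17 119] [297.5 232.8] [0.4978 0.1174 0.0697] [-0.0075 -0.0186  0.1357]
```

View pics/w3.png

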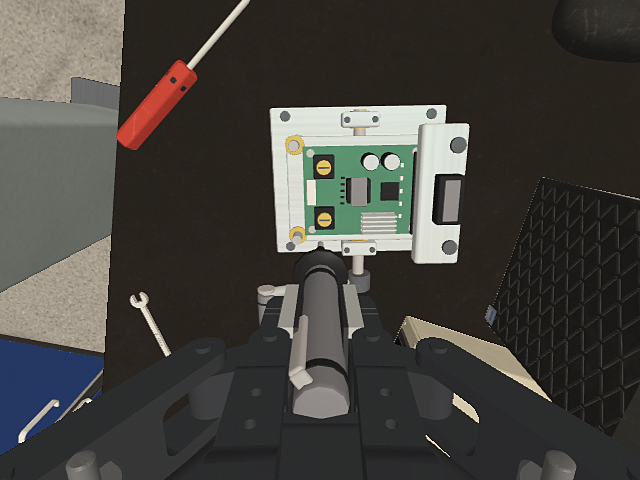

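The terminals are clear at wrist (324,219) for near and (323,167) for far. I'll align and go down close.

```bash
python3 -m pendant '[0.005,0.0028,0.0016,0.02,0,0,0, 0.005,0,0,0.02,0,0,0, 0.005,0,0,0.004,0,0,0, 0.005,0,0,0.0,0,0,0, 0.005,0,0,0.00,0,0,0]'
python3 - <<'E'
from h import *
T=tool(); w=camera("wrist"); W=T@np.array(w["tool_from_camera"]); print(T[:3,3].round(4))
hsv=cv2.cvtColor(w["img"],cv2.COLOR_RGB2HSV); m=cv2.inRange(hsv,(12,110,110),(32,255,255))
n,l,st,ce=cv2.connectedComponentsWithStats(m)
for i in range(1,n):
    if st[i,4]>40: print(st[i],ce[i].round(1),(q:=ray(w,*ce[i],.0697,W)).round(4),(T[:3,:3].T@(q-T[:3,3])).round(4))
save("w4",cv2.resize(w["img"][190:270,270:370],(600,480),interpolation=cv2.INTER_CUBIC))
E
```

```text
t: 6.65
ee_pos: [0.5166, 0.1323, 0.1631]
orientation: [179.9, 0.0, 102.3]
wrist_force: [-0.5, 0.7, -1.0]
opening: 0.167
grasp_force: 58.6
[0.5166 0.1323 0.1631]
[275 142  22  23 223] [286. 152.] [0.483  0.1832 0.0697] [ 0.0569 -0.0221  0.0933]
[311 171  17  18 205] [319.1 179.4] [0.5066 0.1711 0.0697] [ 0.04   -0.0016  0.0934]
[312 231  17  16 160] [320.4 238. ] [0.5157 0.1333 0.0697] [ 0.0012 -0.0008  0.0934]
[280 246  20  17 150] [289.1 252.7] [0.4973 0.1188 0.0697] [-0.0091 -0.0218  0.0933]
```

View pics/w4.png

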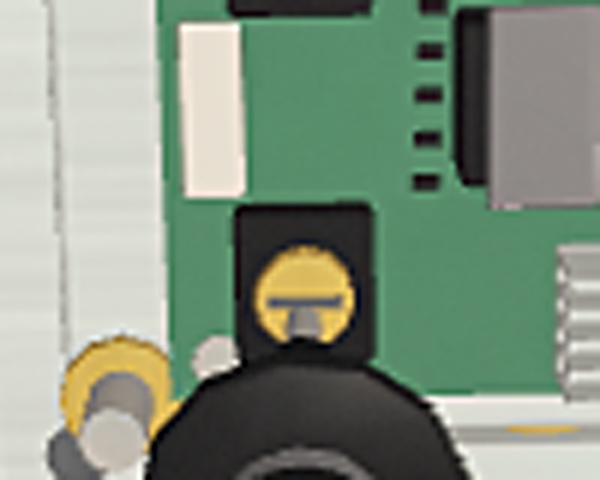

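The tip at crop (302,308) sits over the near head at crop (305,298). I'll press down gently.

```bash
python3 -m pendant '[0.005,0,0,0.005,0,0,0, 0.005,0,0,0.001,0,0,0, 0.005,0,0,0.0,0,0,0]'; python3 -m pendant '[0.005,0,0,0.0015,0,0,0, 0.005,0,0,0.0,0,0,0]'
```

```text
t: 7.08
ee_pos: [0.5165, 0.1326, 0.1567]
orientation: [179.9, 0.0, 102.3]
wrist_force: [0.6, 0.2, 5.1]
opening: 0.169
grasp_force: 58.9
t: 7.32
ee_pos: [0.5169, 0.1328, 0.1561]
orientation: [179.9, 0.0, 102.3]
wrist_force: [-2.3, -1.3, 13.0]
opening: 0.171
grasp_force: 60.0
```

```bash
python3 -m pendant '[0.005,0,0,0,0,0,0, 0.005,0,0,-0.015,0,0,0, 0.005,0.02,-0.0003,0,0,0,0, 0.005,0.0195,-0.0003,0,0,0,0, 0.005,0,0,0.0,0,0,0]'
python3 -m pendant '[0.005,0,0,0.012,0,0,0, 0.005,0,0,0.0025,0,0,0, 0.005,0,0,0.0,0,0,0]'
python3 - <<'E'
from h import *
T=tool(); w=camera("wrist"); W=T@np.array(w["tool_from_camera"]); print(T[:3,3].round(4))
hsv=cv2.cvtColor(w["img"],cv2.COLOR_RGB2HSV); m=cv2.inRange(hsv,(12,110,110),(32,255,255))
n,l,st,ce=cv2.connectedComponentsWithStats(m)
for i in range(1,n):
    if st[i,4]>40: print(st[i],ce[i].round(1),(q:=ray(w,*ce[i],.0697,W)).round(4),(T[:3,:3].T@(q-T[:3,3])).round(4))
E
```

```text
t: 7.95
ee_pos: [0.5065, 0.1724, 0.1703]
orientation: [180.0, -0.0, 102.5]
wrist_force: [-0.2, -0.7, -0.3]
opening: 0.174
grasp_force: 58.7
t: 8.32
ee_pos: [0.5081, 0.1703, 0.156]
orientation: [179.9, 0.0, 102.2]
wrist_force: [-2.2, -1.2, 13.4]
opening: 0.167
grasp_force: 60.3
[0.5081 0.1703 0.156 ]
[350 170  22   3  44] [360.2 171.1] [0.5214 0.2203 0.0697] [0.046  0.0235 0.0863]
[276 202  21  22 192] [286.9 210.3] [0.4823 0.1868 0.0697] [ 0.0216 -0.0218  0.0863]
[311 233  17  15 158] [319.3 239.4] [0.5063 0.1725 0.0697] [ 0.0025 -0.0014  0.0863]
```

Both touches show about 13 N. Lifting and returning to the stand.

```bash
python3 -m pendant '[0.005,0,0,0,0,0,0, 0.005,0,0,-0.025,0,0,0, 0.005,0,0,-0.027,0,0,0, 0.005,-0.0486,-0.012,0,0,0,0, 0.005,-0.0486,-0.012,0.0,0,0,0]'
python3 -m pendant '[0.005,-0.0486,-0.012,0,0,0,0, 0.005,-0.0486,-0.012,0,0,0,0, 0.005,-0.0486,-0.012,0,0,0,0, 0.005,-0.0486,-0.012,0,0,0,0, 0.005,-0.0486,-0.012,0.0,0,0,0]'
python3 -m pendant '[0.005,-0.0486,-0.012,0,0,0,0, 0.005,0,0,0,0,0,0, 0.005,0,0,0.0,0,0,0]'
python3 - <<'E'
from h import *
T=tool(); w=camera("wrist"); W=T@np.array(w["tool_from_camera"]); print(T[:3,3].round(4))
Q=pts(w,W).reshape(-1,3); k=(np.linalg.norm(Q[:,:2]-[.496,-.23],axis=1)<.024)&(abs(Q[:,2]-.062)<.004)
q=Q[k]; m=(q.min(0)+q.max(0))/2; print(m.round(4),(q.max(0)-q.min(0)).round(4)); m[2]=.096; print((T[:3,:3].T@(m-T[:3,3])).round(4))
save("w5",cv2.resize(w["img"][170:290,250:390],(700,600),interpolation=cv2.INTER_CUBIC))
E
```

```text
t: 9.0
ee_pos: [0.5042, 0.0687, 0.2068]
orientation: [-180.0, 0.0, 102.3]
wrist_force: [0.8, -0.2, -0.9]
opening: 0.17
grasp_force: 59.0
t: 9.62
ee_pos: [0.4964, -0.1822, 0.2065]
orientation: [-179.9, -0.0, 102.2]
wrist_force: [0.5, -0.2, -0.9]
opening: 0.164
grasp_force: 59.0
t: 10.0
ee_pos: [0.4955, -0.2296, 0.2065]
orientation: [-179.9, -0.1, 102.2]
wrist_force: [-0.3, 0.3, -0.8]
opening: 0.171
grasp_force: 59.0
[ 0.4955 -0.2296  0.2065]
[ 0.4958 -0.2298  0.0609] [0.0325 0.0321 0.0057]
[-0.0004  0.0004  0.1105]
```

View pics/w5.png

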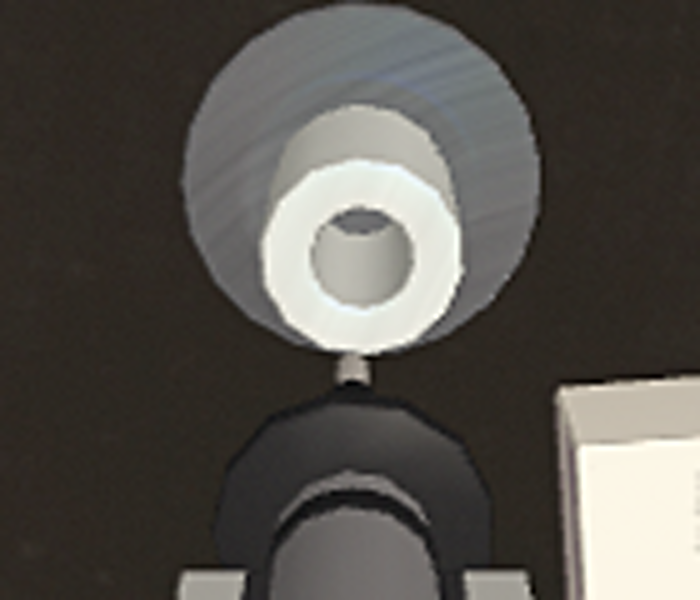

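The tip at crop (353,353) is about 1 mm off the bore centre at crop (361,257). I'll correct that and lower.

```bash
python3 -m pendant '[0.005,-0.0012,0.0012,0.03,0,0,0, 0.005,0,0,0.02,0,0,0, 0.005,0,0,0.015,0,0,0, 0.005,0,0,0,0,0,0]'
python3 -m pendant '[0.005,0,0,0.02,0,0,0, 0.005,0,0,0.015,0,0,0, 0.005,0,0,0.006,0,0,0, 0.005,0,0,0,0,0,0]'
```

```text
t: 10.55
ee_pos: [0.4971, -0.2294, 0.1415]
orientation: [-179.9, -0.1, 102.4]
wrist_force: [-0.1, -0.2, -1.0]
opening: 0.171
grasp_force: 59.0
t: 11.05
ee_pos: [0.4975, -0.2303, 0.1013]
orientation: [-180.0, -0.0, 102.3]
wrist_force: [-0.2, 0.6, -0.7]
opening: 0.169
grasp_force: 59.0
```

```bash
python3 -m pendant '[0.005,0,0,0.002,0,0,0, 0.005,0,0,0.002,0,0,0, 0.005,0,0,0,0,0,0]'
python3 -m pendant '[0.005,0,0,0.0015,0,0,0, 0.005,0,0,0,0,0,0]'
```

```text
t: 11.42
ee_pos: [0.4979, -0.2305, 0.0979]
orientation: [180.0, 0.0, 102.3]
wrist_force: [-0.5, -0.1, 4.5]
opening: 0.169
grasp_force: 59.3
t: 11.68
ee_pos: [0.4981, -0.2306, 0.0978]
orientation: [179.9, 0.1, 102.3]
wrist_force: [-6.9, 1.9, 22.0]
opening: 0.17
grasp_force: 61.6
```

Seated at the same height as at the grasp. Releasing and lifting.

```bash
python3 -m pendant '[0.005,0,0,-0.0015,0,0,0, 0.06,0,0,0,0,0,0, 0.06,0,0,0,0,0,0, 0.06,0,0,0,0,0,0, 0.06,0,0,0,0,0,0]'
python3 -m pendant '[0.06,0,0,-0.03,0,0,0, 0.06,0,0,-0.045,0,0,0, 0.06,0,0,-0.045,0,0,0, 0.06,0,0,0,0,0,0]'
python3 - <<'E'
from h import *
import pickle
T=tool(); w=camera("wrist"); s=camera("scene"); W=T@np.array(w["tool_from_camera"])
for n,P in(("wrist",pts(w,W)),("scene",pts(s))):
    Q=P.reshape(-1,3); r=np.linalg.norm(Q[:,:2]-[.4965,-.23],axis=1); 
    k=(r<.03)&(Q[:,2]>.06)&(Q[:,2]<.175); q=Q[k]; print(n,k.sum(),"top",np.percentile(q[:,2],98).round(4))
    for lo,hi in((.075,.1),(.1,.13),(.13,.15),(.152,.165)):
        a=q[(q[:,2]>lo)&(q[:,2]<hi)]; print(lo,len(a),a.mean(0).round(4) if len(a) else '')
# lever grip in scene/top
t=camera("top"); P=pts(t); Q=P.reshape(-1,3)
for n,P in(("top",pts(t)),("scene",pts(s))):
    Q=P.reshape(-1,3); k=(np.linalg.norm(Q[:,:2]-[.487,.03],axis=1)<.06)&(Q[:,2]>.045)&(Q[:,2]<.075); q=Q[k]; print(n,k.sum(),((q.min(0)+q.max(0))/2).round(4),q.min(0).round(3),q.max(0).round(3))
E
```

```text
t: 12.3
ee_pos: [0.4976, -0.2304, 0.0972]
orientation: [-180.0, -0.0, 102.3]
wrist_force: [-0.4, -0.6, 0.3]
opening: 0.705
grasp_force: 0.0
t: 12.8
ee_pos: [0.4997, -0.2308, 0.2209]
orientation: [179.7, 0.2, 102.3]
wrist_force: [0.9, -0.7, 0.3]
opening: 0.701
grasp_force: 0.0
wrist 2002 top 0.1583
0.075 164 [ 0.496  -0.2251  0.0865]
0.1 215 [ 0.4967 -0.2243  0.1161]
0.13 242 [ 0.495  -0.2239  0.1408]
0.152 634 [ 0.4961 -0.2293  0.1568]
scene 687 top 0.1578
0.075 100 [ 0.492  -0.2372  0.0873]
0.1 135 [ 0.4919 -0.2368  0.1153]
0.13 113 [ 0.4909 -0.2354  0.1403]
0.152 107 [ 0.4946 -0.2333  0.1563]
top 192 [0.5032 0.0397 0.0579] [0.477 0.01  0.045] [0.53  0.07  0.071]
scene 261 [0.5026 0.0342 0.0558] [0.474 0.004 0.045] [0.532 0.064 0.066]
```

The tester stands at the same place and height (end at 0.158). Now to the lever grip, near (0.489,0.035).

```bash
python3 -m pendant '[0.06,0.0524,0.0092,0,0,0,0, 0.06,0.0524,0.0092,0,0,0,0, 0.06,0.0524,0.0092,0,0,0,0, 0.06,0.0524,0.0092,0,0,0,0, 0.06,0.0524,0.0092,0,0,0,0]'
python3 -m pendant '[0.06,0,0,0.02,0,0,-0.8, 0.06,0,0,0,0,0,0]'
python3 - <<'E'
from h import *
import pickle
o=get_obs();T=tool(); w=camera("wrist"); pickle.dump((T,w),open("c6.pkl","wb")); W=T@np.array(w["tool_from_camera"]); print(T[:3,3].round(4),o["joints"].round(1))
P=pts(w,W); Q=P.reshape(-1,3); k=(np.linalg.norm(Q[:,:2]-[.487,.035],axis=1)<.045)&(Q[:,2]>.04)&(Q[:,2]<.075)
m=k.reshape(480,640).astype(np.uint8); q=Q[k]
print(k.sum(),q.min(0).round(4),q.max(0).round(4))
mb=cv2.morphologyEx(m,cv2.MORPH_OPEN,np.ones((13,13))); q=P[mb>0]
print("bar",len(q),q.mean(0).round(4),(T[:3,:3].T@(q.mean(0)-T[:3,3])).round(4)); (c,sz,a)=cv2.minAreaRect(np.argwhere(mb>0)[:,::-1].astype(np.float32)); print(c,sz,a)
u,v=c; g=ray(w,u,v,.057,W); print(g.round(4),(T[:3,:3].T@(g-T[:3,3])).round(4))
save("w6",w["img"][60:400,140:500])
E
```

```text
t: 13.58
ee_pos: [0.4856, 0.0368, 0.216]
orientation: [-179.9, -0.0, 102.3]
wrist_force: [0.5, 0.2, 0.1]
opening: 0.709
grasp_force: 0.0
t: 13.82
ee_pos: [0.4849, 0.0354, 0.1952]
orientation: [-179.7, -0.0, 103.2]
wrist_force: [-0.7, -1.0, -0.5]
opening: 0.701
grasp_force: 0.0
[0.4849 0.0354 0.1952] [ 16.   17.8 -32.8 109.5  11.4  56.2  -8.9]
1813 [0.4739 0.0074 0.0439] [0.5235 0.0681 0.0658]
bar 793 [0.4864 0.0381 0.0627] [0.0022 0.0027 0.1325]
(324.5, 223.0) (48.0, 19.0) 90.0
[0.4866 0.0356 0.057 ] [-0.0003  0.0024  0.1382]
```

View pics/w6.png

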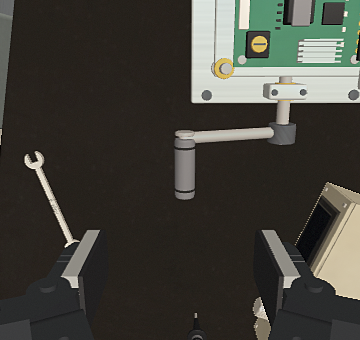

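The bar, at crop (184,165), is centred between the fingers and aligned with the tool x axis. The hinge knob at crop (283,133) confirms a lever reach of about 81 mm along tool y. Descending to grasp.

```bash
python3 -m pendant '[0.06,0,0.0024,0.05,0,0,0, 0.06,0,0,0.05,0,0,0, 0.06,0,0,0.04,0,0,0, 0.06,0,0,0.016,0,0,0, 0.06,0,0,0,0,0,0]'
python3 -m pendant '[0.005,0,0,0,0,0,0, 0.005,0,0,0,0,0,0, 0.005,0,0,0,0,0,0, 0.005,0,0,0,0,0,0]'
```

```text
t: 14.5
ee_pos: [0.4889, 0.0355, 0.0411]
orientation: [-179.9, 0.0, 103.1]
wrist_force: [-0.1, -0.2, -0.1]
opening: 0.704
grasp_force: 0.0
t: 15.0
ee_pos: [0.4874, 0.0353, 0.0419]
orientation: [-179.9, 0.1, 103.1]
wrist_force: [-6.7, -1.0, 8.5]
opening: 0.163
grasp_force: 58.4
```

```bash
python3 -m pendant '[0.005,0,0.0051,-0.0123,0,0,0, 0.005,0,0.007,-0.0114,0,0,0, 0.005,0,0,0,0,0,0]'
python3 -m pendant '[0.005,0,0.0086,-0.0101,0,0,0, 0.005,0,0.0102,-0.0087,0,0,0, 0.005,0,0,0,0,0,0]'
```

```text
t: 15.38
ee_pos: [0.4973, 0.0377, 0.0651]
orientation: [-179.6, 0.1, 103.1]
wrist_force: [-11.9, -1.7, -0.1]
opening: 0.16
grasp_force: 59.1
t: 15.75
ee_pos: [0.5118, 0.0409, 0.0835]
orientation: [-179.2, 0.1, 103.1]
wrist_force: [-26.1, -4.9, 18.1]
opening: 0.163
grasp_force: 59.4
```

```bash
python3 -m pendant '[0.005,0,0.009,-0.009,0,0,0, 0.005,0,0.0115,-0.0055,0,0,0, 0.005,0,0,0,0,0,0]'
python3 - <<'E'
from h import *
T=tool(); s=camera("scene"); print(get_obs()["joints"].round(1))
g=np.array([.4866,.0356]); ex=np.array([np.cos(np.radians(13.1)),np.sin(np.radians(13.1))])
print("own dx",(T[:2,3]-[.4874,.0353])@ex, "dz",T[2,3]-.0419)
E
```

```text
t: 16.12
ee_pos: [0.5341, 0.0462, 0.0999]
orientation: [-179.4, 0.1, 103.1]
wrist_force: [-25.3, -5.7, 34.8]
opening: 0.155
grasp_force: 60.5
[ 10.6  28.8 -29.2 108.8  18.7  47.7 -15.3]
own dx 0.04792833650845916 dz 0.058034694910644787
```

```bash
cat > bar.py <<'E'
from h import *
T=tool(); w=camera("wrist"); s=camera("scene"); t=camera("top")
W=T@np.array(w["tool_from_camera"]); o=get_obs(); print(T[:3,3].round(4),o["wrist_force"].round(1),o["grasp_force"])
H=None
for n,c,X in(("wrist",w,W),("scene",s,None),("top",t,None)):
    P=pts(c,X) if X is not None else pts(c); Q=(P.reshape(-1,3)-T[:3,3])@T[:3,:3]
    for lo,hi in((.012,.026),(-.026,-.012)):
        k=(Q[:,0]>lo)&(Q[:,0]<hi)&(abs(Q[:,1])<.02)&(Q[:,2]>-.035)&(Q[:,2]<.012); q=Q[k]
        if k.sum()>5: print(n,lo,k.sum(),"med",np.median(q,0).round(4),"y",np.percentile(q[:,1],[3,97]).round(4),"z",np.percentile(q[:,2],[3,97]).round(4))
E
python3 bar.py
```

```text
[0.5341 0.0462 0.1   ] [-25.6  -5.2  34.2] 60.31373083591461
wrist 0.012 2065 med [ 0.0204  0.     -0.0129] y [-0.0083  0.01  ] z [-0.0168  0.0089]
wrist -0.026 1051 med [-0.0189 -0.0007 -0.0146] y [-0.0076  0.0062] z [-0.0163 -0.0106]
scene -0.026 94 med [-0.0134 -0.0084 -0.0138] y [-0.0158  0.0089] z [-0.032  -0.0049]
```

The bar has rolled toward the fingertips and now sits 8.5 mm behind the TCP, with the lever at about 0.86 rad. Here the front finger alone can hold it, so I'll ease the fingers into a loose cage, push to the top and then close.

```bash
python3 -m pendant '[0.018,0,0,0,0,0,0, 0.018,0,0,0,0,0,0, 0.018,0,0,0,0,0,0]'; python3 bar.py
```

```text
t: 16.7
ee_pos: [0.5378, 0.0471, 0.0993]
orientation: [-179.9, 0.0, 103.1]
wrist_force: [-8.2, -0.8, 5.7]
opening: 0.209
grasp_force: 4.0
[0.5378 0.0471 0.0993] [-7.9 -1.8  7.8] 4.0492285788059235
wrist 0.012 2135 med [ 0.0204 -0.0007 -0.0146] y [-0.009   0.0096] z [-0.0188  0.0089]
wrist -0.026 1108 med [-0.0188 -0.0015 -0.0165] y [-0.0088  0.0054] z [-0.0182 -0.012 ]
scene -0.026 93 med [-0.0135 -0.0085 -0.0153] y [-0.0178  0.0129] z [-0.0326 -0.0049]
```

```bash
python3 -m pendant '[0.018,0,0.008,0,0,0,0, 0.018,0,0.008,0,0,0,0, 0.018,0,0.008,0,0,0,0, 0.018,0,0.006,0,0,0,0, 0.018,0,0,0,0,0,0]'; python3 bar.py; python3 -c "
from h import *
T=tool(); print((T[:2,3]-[.4874,.0353])@[.974,.2267])"
```

```text
t: 17.48
ee_pos: [0.5685, 0.0544, 0.0992]
orientation: [180.0, 0.0, 103.1]
wrist_force: [-3.5, -1.1, 3.0]
opening: 0.213
grasp_force: 1.7
[0.5685 0.0544 0.0992] [-3.  -0.9  1.2] 1.5246029198169708
wrist 0.012 2224 med [ 0.0204 -0.0018 -0.0203] y [-0.0091  0.0053] z [-0.024   0.0074]
wrist -0.026 1191 med [-0.0186 -0.0018 -0.0221] y [-0.0089  0.0055] z [-0.0238 -0.0177]
scene -0.026 79 med [-0.0142 -0.0096 -0.0203] y [-0.0183  0.009 ] z [-0.0321 -0.0047]
0.08308723434858754
```

Bar at z ≈ 0.115, which is the top. Closing the grip while shifting back about 2 mm so the bar stays put.

```bash
python3 -m pendant '[0.005,0,-0.0025,0,0,0,0, 0.005,0,0,0,0,0,0, 0.005,0,0,0,0,0,0, 0.005,0,0,0,0,0,0, 0.005,0,0,0,0,0,0]'; python3 bar.py; python3 - <<'E'
from h import *
T=tool(); print((T[:2,3]-[.4874,.0353])@[.974,.2267])
# carrier rise and hinge/arm check: terminal height / lever arm tilt
s=camera("scene"); t=camera("top")
ex=np.array([.974,.2267]);ey=np.array([-.2267,.974]); O=np.array([.5403,.1588])
import pickle
c0=pickle.load(open("c0.pkl","rb"))
for n,c in(("scene",s),("scene0",c0["scene"])):
    Q=pts(c).reshape(-1,3); x=(Q[:,:2]-O)@ex; y=(Q[:,:2]-O)@ey
    k=(x>-.04)&(x<.03)&(abs(y)<.03)&(Q[:,2]>.05)&(Q[:,2]<.1); print(n,k.sum(),np.percentile(Q[k][:,2],[20,40,50,60,90]).round(4))
    k=(y>-.12)&(y<-.075)&(abs(x)<.1)&(Q[:,2]>.035)&(Q[:,2]<.085); print("arm",k.sum(),[ (z,x[k&(abs(Q[:,2]-z)<.006)].mean().round(4)) for z in(.045,.055,.065,.075) if (k&(abs(Q[:,2]-z)<.006)).any()])
    k=(np.linalg.norm(Q[:,:2]-[.4965,-.23],axis=1)<.03)&(Q[:,2]>.06)&(Q[:,2]<.175); print("tester top",Q[k][:,2].max().round(4),Q[k].mean(0).round(4))
E
```

```text
t: 18.25
ee_pos: [0.5665, 0.0539, 0.0989]
orientation: [179.9, 0.0, 103.1]
wrist_force: [-1.7, -1.5, 6.0]
opening: 0.165
grasp_force: 58.7
[0.5665 0.0539 0.0989] [-1.9 -1.   5.6] 58.73044788837433
wrist 0.012 2235 med [ 0.0204 -0.0007 -0.0206] y [-0.008   0.0065] z [-0.0241  0.0071]
wrist -0.026 1173 med [-0.0187 -0.0007 -0.0224] y [-0.0077  0.0065] z [-0.0241 -0.0185]
scene -0.026 76 med [-0.0164 -0.0079 -0.0211] y [-0.0161  0.0083] z [-0.0337 -0.0092]
0.08126640309078353
scene 580 [0.0659 0.068  0.0701 0.0721 0.0802]
arm 118 [(0.045, np.float64(-0.0037)), (0.055, np.float64(-0.0028)), (0.065, np.float64(-0.003)), (0.075, np.float64(-0.0031))]
tester top 0.1594 [ 0.4918 -0.2358  0.106 ]
scene0 587 [0.0582 0.06   0.0622 0.0647 0.0723]
arm 269 [(0.045, np.float64(-0.0315)), (0.055, np.float64(-0.0771)), (0.065, np.float64(-0.0836))]
tester top 0.1588 [ 0.4909 -0.2352  0.1067]
```

The board has risen about 8 mm, the lever arm is vertical, and the tester is in place. Handing in.

```bash
python3 -c "
from cell import hand_in
print(hand_in())"
```

```text
the job is handed in; nothing more can be done
None
```

The job is handed in (no verdict came back): the tester touched both terminals at about 13 N each and is back down in its stand. The lever is gripped straight up with the board about 8 mm higher, and I never went near the bottle or the beaker.

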